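# Put a scanner battery on charge

## Robot

A 6-joint arm with a two-finger parallel gripper is mounted at the origin on the work surface. World frame = base frame: x ahead of the robot, y to its left, z up, the work surface at z = 0. Lengths are in mm, angles in rad, forces in N, time in s.
With the tool pointing down it reaches from about 350 to 850 mm from the base axis. Payload 8.1 kg.
Tool frame: the origin (TCP) lies midway between the tips of the shut fingers; the grasp point (between the pads) lies 19 mm behind it; z points along the fingers, y is the line along which they close (so a half turn about z gives the same grasp; the last joint's range is limited). The gripper opens to 85 mm and grips with 20 to 120 N. Pads are 22 mm wide; open, the fingers measure 114 mm over their backs; the gripper's body (76 mm by 85 mm) begins 54 mm behind the grasp point. The pads swing forward as they close: fully open they stand 13 mm farther back than shut.
Start: joints at [1.236, 0.13, 1.488, -0, 1.523, -0.085], TCP at [148.304, 581.387, 231.292] pointing down, gripper open.
Joint ranges: [-2.96, 2.96], [-0.89, 2.26], [0.02, 2.5], [-1.34, 4.48], [0, 2.73], [-2.66, 2.66]. Speed limits (rad/s): [2.39, 2.39, 2.79, 3.14, 3.14, 3.14].

## Interface

Orientations are given as a unit quaternion [x, y, z, w].
In Python, from station import * gives the robot as it stands.
- The arm moves only by the tool play_rows, never from a script. Its argument "plan" is a list that holds one entry, the list of rows, each a list of 5 numbers: the shift along the tool's x, y, z in mm, then the turn about the tool's z in rad, then the opening, from 0 (shut) to 1 (fully open). A call has 1 to 20 rows; each row is the pose to reach, as a shift and turn from the pose commanded when the call began, along the tool's axes at that moment; what a row does not reach only later rows make up. A row lasts 1/8 s, in which the tool goes at most 62.5 mm and 10.7 degrees, less where a joint would pass 70% of its speed; a pose out of reach is approached as far as the arm can. A call with a gripper value outside its range is refused whole. The fingers move at their own pace and stop on an object; "grip_force" is the grip in N (left out, the last holds). Time passes only in rows, so rows that repeat a pose let the fingers close. It gives the time, the measured TCP pose, the force, the opening and the grip force at its end, in the units of the state.
- read_state(): the state, without advancing time (a new reading comes with each control period).
- camera(name): name is "scene" or "top" or "wrist"; returns a dict with "img" (384x512x3 uint8, red, green, blue), "fx", "fy", "cx", "cy" (pixels), "distortion" ([k1, k2, p1, p2, k3] as OpenCV has them; the pictures are not rectified), "camera_from_world" (4x4, takes a point from world to camera coordinates); the wrist camera has in their place "mount" (4x4, takes a point from camera to tool coordinates, whose origin is the TCP and whose axes are the flange's). Camera axes: x right, y down, z forward; pixel columns grow to the right and rows downward; lengths in mm; the calibration is good to about 2 mm. A picture is of the moment at which its call begins: read the wrist's pose just before it. There is no depth.
- job_done(): hands the job in; it is judged then, once.
The state is a dict: "clock": time; "joint_pos": joint angles; "joint_vel": joint speeds; "joint_efforts": joint torques, N m; "tcp_pos": TCP position; "eef_rot": TCP orientation; "wrist_force": force on the tool from outside, world axes, zero at the start; "moment": the same for the moment, N m; "opening": finger opening in mm; "finger_force": force on a finger pad.
Only numpy, scipy, OpenCV 4.12 (cv2) and the standard library are available. Lean on these libraries where they do the work, as an engineer would, in place of code of your own. Each camera call takes 0.05 s, during which the arm holds its last target. There are 200 camera calls.

## Task

One bay of the charging dock on the packing bench is empty. Take the loose battery that matches that bay in length and width (not the slim one, not the small square one), lower it into the bay label side up without dropping it, and press it down fully home until its top is flush with the top of the dock. Then take the gripper away.

Things in the scene. Friction and masses are not known exactly. Their poses are not given: they have to be found in the camera images.
- pack: the battery to load: black block with a plain paper label on top, 62 mm long (its x), 40 wide (y), 34 high, about 0.16 kg. Origin: centre of its underside, z up. Stands label up on a 3 mm cardboard mat, the mat left or right of the robot. On the mat, 80 mm or more away centre to centre, in any order, stand two wrong batteries, as high: a slim one 90 x 22 mm, a small square one 36 x 36 mm
- bay (a point): centre of the empty bay's mouth, level with the top of the fixed grey dock (126 x 176 mm, 56 high). z up, x along the bay's length, y across. The bay is a pocket 74 (x) by 52 mm (y), so the battery has 6 mm of play all round; 4 mm chamfer at the mouth. Either way round (half turn) is right. The dock's other, slim bay, 84 mm towards -y, is already filled flush
- carrier (a joint): the empty bay's floor, a stiff sliding contact carrier: how far it is pushed down, m. 0 = up, 18 mm below the dock's top; 0.016 = home, 34 mm below. Starts at 0 to 0.003. It bears the battery's weight, which then stands 13 to 16 mm proud; about 10 N pushes it down, it stays where left and has a hard stop at the bottom, where the battery's top is flush
Not all that is in view belongs to the job. What is shaped like the part that bears bay but green or orange is not meant.

How it is judged (in metres and radians):
At the end, for the whole second after the job is handed in: the matching battery lies in the empty bay, label side up and level (within 7 degrees), its centre within 12 mm of the bay's and its length along the bay's (within 15 degrees), its top no more than 4 mm above the dock's top, the carrier pushed down at least 12.5 mm, at rest (value of joint carrier above 0.0125 m and z of pack in the frame of bay below -0.03 m and horizontal distance between pack and bay below 0.012 m and angle between the x axis of pack and the x axis of bay, either way round below 0.26 rad and angle between pack's own z axis and vertical below 0.12 rad and linear speed of pack below 0.02 m/s); the robot touches nothing.
It fails at once if the battery is dropped: it falls faster than 0.8 m/s with no finger touching it (linear speed of pack above 0.8 m/s and contact force between the fingers and pack below 0.05 N).
It also fails if it takes over 38 s, if anything falls off the work surface, if the arm or the gripper's body presses on something with over 40 N, if the wrist force passes 120 N, or if a joint passes its speed limit or range.

## Working session

There is one attempt and no reset: what is moved stays moved. The work goes in short steps, Python scripts to look and compute and a tool call to move; the robot and the scene stay as the last step left them, time stands still between calls to the robot, and variables do not carry over. Pictures are saved under pics/ and viewed, at most 10 in all, crops included, and the job is handed in when it is done.

Besides the shell and the picture viewer there is one more tool, called after "Call:" by a JSON object that holds its "name" and its "arguments". play_rows: Moves the arm, as the interface text tells. Its arguments: {"type":"object","properties":{"plan":{"type":"array","items":{"type":"array","items":{"type":"array","items":{"type":"number"}}}},"grip_force":{"type":"number"}},"required":["plan"]}

```bash
mkdir -p pics; python3 - <<'E'
from station import *
import cv2,numpy as np,pickle
s=read_state();print(s)
d={n:camera(n) for n in("scene","top")}
pickle.dump(d,open("c0.pkl","wb"))
im=np.hstack([d[n]["img"] for n in d])
cv2.imwrite("pics/a.png",cv2.cvtColor(d["scene"]["img"],cv2.COLOR_RGB2BGR))
cv2.imwrite("pics/b.png",cv2.cvtColor(d["top"]["img"],cv2.COLOR_RGB2BGR))
for n in d: print({k:v for k,v in d[n].items() if k!="img"})
E
```

```text
{'clock': 0.0, 'joint_pos': array([ 1.23560139e+00,  1.31188315e-01,  1.48926399e+00, -1.43519340e-05,
        1.52297677e+00, -8.53963972e-02]), 'joint_vel': array([ 0.00177932, -0.00027121, -0.00148444,  0.00076482, -0.00107569,
       -0.00112006]), 'joint_efforts': array([-2.43262721e-04, -5.69397354e+01, -5.00547874e+01, -3.47461182e-04,
        1.45920928e-02, -9.57795123e-06]), 'tcp_pos': array([148.12939   , 580.87339324, 230.23659254]), 'eef_rot': array([ 1.24574388e-01,  9.92209846e-01, -8.99482369e-04, -1.84667009e-04]), 'wrist_force': array([0.46000999, 1.20967302, 0.522282  ]), 'moment': array([ 0.00196062,  0.02319771, -0.01772211]), 'finger_force': 0.0, 'opening': 85.13860377847195}
{'fx': 495.6594569524161, 'fy': 495.6594569524161, 'cx': 258.00036624440804, 'cy': 189.1230582245107, 'distortion': array([-0.2197475,  0.       ,  0.       ,  0.       ,  0.       ]), 'camera_from_world': array([[-8.68707821e-01,  4.95147371e-01,  1.32590507e-02,
         3.37917311e+02],
       [ 3.57147700e-01,  6.44694003e-01, -6.75881027e-01,
        -1.37441682e+02],
       [-3.43208744e-01, -5.82407695e-01, -7.36891467e-01,
         1.37867757e+03],
       [ 0.00000000e+00,  0.00000000e+00,  0.00000000e+00,
         1.00000000e+00]])}
{'fx': 376.87066407988215, 'fy': 376.87066407988215, 'cx': 261.6210224130783, 'cy': 195.46436451643947, 'distortion': array([-0.09075637,  0.        ,  0.        ,  0.        ,  0.        ]), 'camera_from_world': array([[ 1.43247507e-02, -9.99896627e-01,  1.23945844e-03,
         5.84975937e+01],
       [-9.73772042e-01, -1.42319695e-02, -2.27080299e-01,
         4.50397185e+02],
       [ 2.27074465e-01,  2.04591869e-03, -9.73875250e-01,
         1.03725373e+03],
       [ 0.00000000e+00,  0.00000000e+00,  0.00000000e+00,
         1.00000000e+00]])}
```

View pics/a.png

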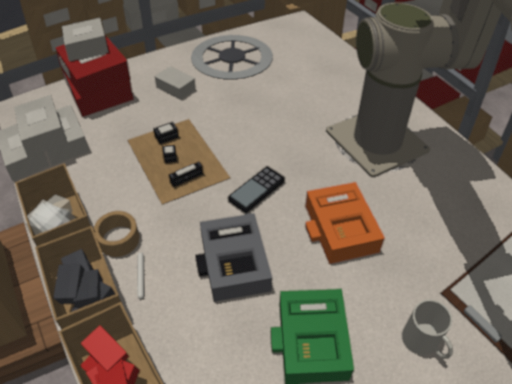

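View pics/b.png

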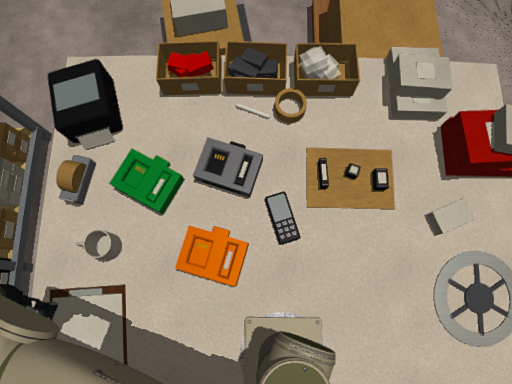

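The top view shows the grey dock at (229,166), with its empty bay near (215,160). The green (147,180) and orange (213,255) docks are decoys. The mat at (350,178) holds three candidates: slim (323,173), small square (353,171) and a medium rectangle (381,179). The medium one fits 62x40. I'll confirm it in a crop and measure.

```bash
cat > h.py <<'E'
import cv2,numpy as np
def ray(c,uv,T=None):
    K=np.array([[c["fx"],0,c["cx"]],[0,c["fy"],c["cy"]],[0,0,1]])
    p=cv2.undistortPoints(np.array(uv,float).reshape(-1,1,2),K,np.array(c["distortion"])).reshape(-1,2)
    d=np.c_[p,np.ones(len(p))]
    W=np.linalg.inv(c["camera_from_world"]) if T is None else T
    return W[:3,3],d@W[:3,:3].T
def plane(c,uv,z,T=None):
    o,d=ray(c,uv,T); return o+d*((z-o[2])/d[:,2])[:,None]
E
python3 - <<'E'
import pickle,cv2,numpy as np
from h import *
d=pickle.load(open("c0.pkl","rb"));im=d["top"]["img"]
a=cv2.resize(im[125:215,180:280],(500,450),interpolation=cv2.INTER_CUBIC)
b=cv2.resize(im[145:205,305:405][:, :],(500,300),interpolation=cv2.INTER_CUBIC)
cv2.imwrite("pics/c.png",cv2.cvtColor(np.vstack([a[:300],b]),cv2.COLOR_RGB2BGR))
sub=im[145:205,300:400].astype(int)
m=((sub.max(2)<60)).astype(np.uint8)
n,l,st,ce=cv2.connectedComponentsWithStats(m)
for i in range(1,n):
    if st[i,4]>20: print("dark",st[i]+[300,145,0,0,0],ce[i]+[300,145])
w=((sub.min(2)>150)).astype(np.uint8)
n,l,st,ce=cv2.connectedComponentsWithStats(w)
for i in range(1,n):
    if 8<st[i,4]<400: 
        c=np.argwhere(l==i)[:,::-1].astype(np.float32)+[300,145]
        P=plane(d["top"],c,37)[:,:2]
        print("label",st[i],ce[i]+[300,145],plane(d["top"],[ce[i]+[300,145]],37),cv2.minAreaRect(P.astype(np.float32)))
E
```

```text
dark [318 159  10  30 143] [321.45454545 175.11188811]
dark [344 164  16  15  94] [350.39361702 172.5       ]
dark [372 169  16  22 198] [378.08585859 180.54040404]
label [1 0 5 4 9] [303.33333333 145.77777778] [[609.46038828 -59.19402908  37.        ]] ((607.1239013671875, -58.30052185058594), (9.656678199768066, 12.163134574890137), 1.0115225315093994)
label [  7   0  84   4 227] [351.35682819 146.1277533 ] [[ 611.15918205 -205.92112579   37.        ]] ((609.9041748046875, -198.30853271484375), (9.87426471710205, 255.94418334960938), 1.1978802680969238)
label [  0   5   6  47 176] [303.18181818 176.18181818] [[513.54818227 -57.53231252  37.        ]] ((524.6455078125, -55.64105987548828), (14.980666160583496, 142.87840270996094), 89.2514419555664)
label [22 19  5 16 58] [323.75862069 171.24137931] [[ 529.86695648 -119.28535811   37.        ]] ((529.2821044921875, -119.29899597167969), (46.809349060058594, 10.89516830444336), 3.511173725128174)
label [51 21  6  7 30] [353.6        169.16666667] [[ 537.90860061 -209.46806212   37.        ]] ((538.1439208984375, -209.76866149902344), (17.275741577148438, 15.702364921569824), 62.97913360595703)
label [78 28  8 10 74] [381.68918919 177.39189189] [[ 513.74485386 -293.53587582   37.        ]] ((513.4548950195312, -293.44635009765625), (27.994365692138672, 22.13280487060547), 0.9645442962646484)
label [ 94  30   6  30 128] [396.6953125 190.6171875] [[ 473.63322555 -336.66083415   37.        ]] ((477.3431701660156, -336.34637451171875), (15.284793853759766, 89.33036041259766), 86.06732177734375)
label [ 0 53  6  7 24] [303.08333333 200.66666667] [[439.10230268 -56.41655308  37.        ]] ((438.09942626953125, -54.91943359375), (17.951480865478516, 14.677945137023926), 0.8290673494338989)
```

View pics/c.png

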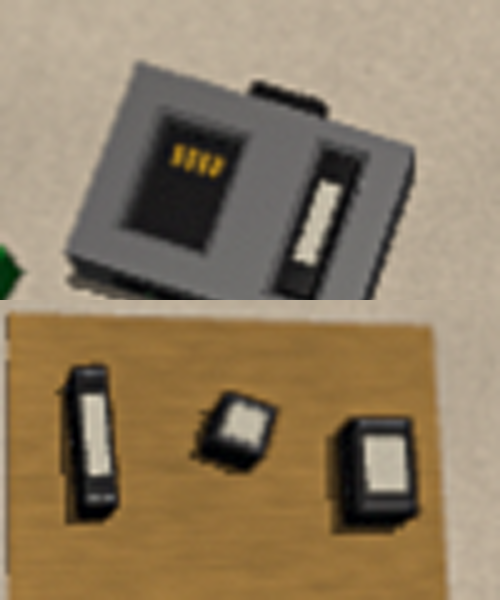

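The crop confirms it: the rightmost block (381,179) is the 62x40 pack, the left one is slim and the middle one is the small square. Next is the bay mouth estimate.

```bash
python3 - <<'E'
import pickle,cv2,numpy as np
from h import *
d=pickle.load(open("c0.pkl","rb"));t=d["top"]
f=lambda x,y:[180+x/5-.5,125+y/5-.5]
P=plane(t,[f(138,62),f(413,150),f(68,255)],56);print(P,np.linalg.norm(P[1]-P[0]),np.linalg.norm(P[2]-P[0]))
Q=plane(t,[f(160,108),f(246,133),f(208,255),f(122,229)],56)
print(Q,Q.mean(0),Q[1]-Q[2],np.linalg.norm(Q[1]-Q[2]),np.linalg.norm(Q[0]-Q[1]))
S=plane(t,[f(322,222)],56);print(S)
from station import camera,read_state
print(camera("wrist")["mount"])
E
```

```text
[[626.4357958  231.05322433  56.        ]
 [572.87781788  65.36410212  56.        ]
 [505.51092867 266.1348149   56.        ]] 174.13024497444286 125.91084737184487
[[597.2780729  216.41058505  56.        ]
 [582.14923031 164.53492965  56.        ]
 [506.59648614 184.0678978   56.        ]
 [521.76671895 235.22782687  56.        ]] [551.94762708 200.06030984  56.        ] [ 75.55274417 -19.53296815   0.        ] 78.03687588056485 54.03670512857155
[[527.62053366 118.02485925  56.        ]]
[[-3.55280509e-04 -9.53855551e-01 -3.00265650e-01  7.70854828e+01]
 [ 9.99999871e-01 -2.30010972e-04 -4.52543339e-04 -3.26926017e-01]
 [ 3.62596582e-04 -3.00265772e-01  9.53855510e-01 -1.42859332e+02]
 [ 0.00000000e+00  0.00000000e+00  0.00000000e+00  1.00000000e+00]]
```

Call:
{"name": "play_rows", "arguments": {"plan": [[[-486,-269,-40,0.06,1],[-486,-269,-40,0.06,1],[-486,-269,-40,0.06,1],[-486,-269,-40,0.06,1],[-486,-269,-40,0.06,1],[-486,-269,-40,0.06,1],[-486,-269,-40,0.06,1],[-486,-269,-40,0.06,1],[-486,-269,-40,0.06,1],[-486,-269,-40,0.06,1],[-486,-269,-40,0.06,1],[-486,-269,-40,0.06,1],[-486,-269,-40,0.06,1],[-486,-269,-40,0.06,1]]]}}

```text
clock: 1.9
tcp_pos: [552.3, 201.3, 271.4]
eef_rot: [0.154, 0.988, 0.0, 0.0]
wrist_force: [-0.2, -0.1, 0.4]
opening: 85.5
finger_force: 0.0
```

```bash
cat >> h.py <<'E'
def snap(fn):
    from station import camera,read_state
    from scipy.spatial.transform import Rotation as R
    s=read_state();c=camera("wrist");T=np.eye(4);T[:3,:3]=R.from_quat(s["eef_rot"]).as_matrix();T[:3,3]=s["tcp_pos"]
    import pickle
    c["W"]=T@c["mount"];c["T"]=T;pickle.dump(c,open(fn+".pkl","wb"))
    cv2.imwrite("pics/"+fn+".png",cv2.cvtColor(c["img"],cv2.COLOR_RGB2BGR));print(s["clock"],s["tcp_pos"],s["eef_rot"]);return c
E
python3 -c "
from h import *
c=snap('w1')"
```

```text
1.9 [552.3031561  201.31421788 271.44696602] [1.53667274e-01 9.88122642e-01 4.84165012e-05 1.05417917e-04]
```

View pics/w1.png

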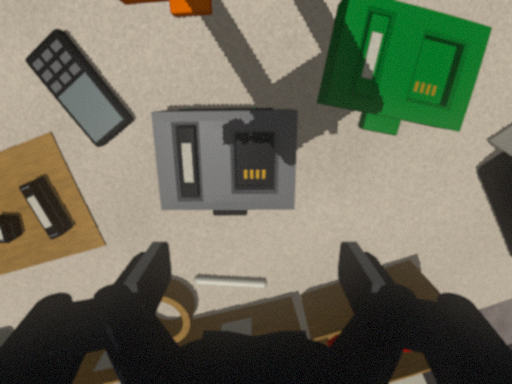

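The wrist view shows the dock top at about (153..297, 110..208) and the bay mouth at about (232..276, 131..192). I'll refine from the edges.

```bash
python3 - <<'E'
import pickle,cv2,numpy as np
from h import *
c=pickle.load(open("w1.pkl","rb"))
g=c["img"].mean(2)
print("row175",g[173:178,222:290].mean(0).astype(int))
print("row175 dock",g[173:178,290:304].mean(0).astype(int),g[173:178,148:170].mean(0).astype(int))
print("col250",g[122:200,246:252].mean(1).astype(int))
cv2.imwrite("pics/w1c.png",cv2.cvtColor(cv2.resize(c["img"][100:220,145:305],(800,600),interpolation=cv2.INTER_CUBIC),cv2.COLOR_RGB2BGR))
E
```

```text
row175 [123 124 124 124 123 124 123 121 113  95  82  71  62  49  46  50  52  53
  51  53  60  81 111 124 115  89  68  80 108 124 117  88  68  81 109 122
 113  87  66  78 108 122 114  88  61  51  49  50  49  48  49  51  65  74
  84  91 103 112 114 113 116 114 115 114 114 114 113 114]
row175 dock [113 113 113 113 117 137 156 164 166 166 167 169 168 169] [165 162 164 165 164 165 161 161 156 143 127 120 119 120 119 119 120 120
 120 120 121 122]
col250 [ 85  70  56  52  52  52  52  50  49  47  41  40  36  38  31  27  28  29
  32  38  48  48  49  52  53  51  52  53  52  53  51  51  52  50  50  52
  50  53  51  52  53  52  52  51  51  50  56  73  92  99 100  98  98  98
  98  95  81  62  52  49  53  51  46  45  47  52  53  63  76  83  83  92
 109 116 116 115 116 115]
```

View pics/w1c.png

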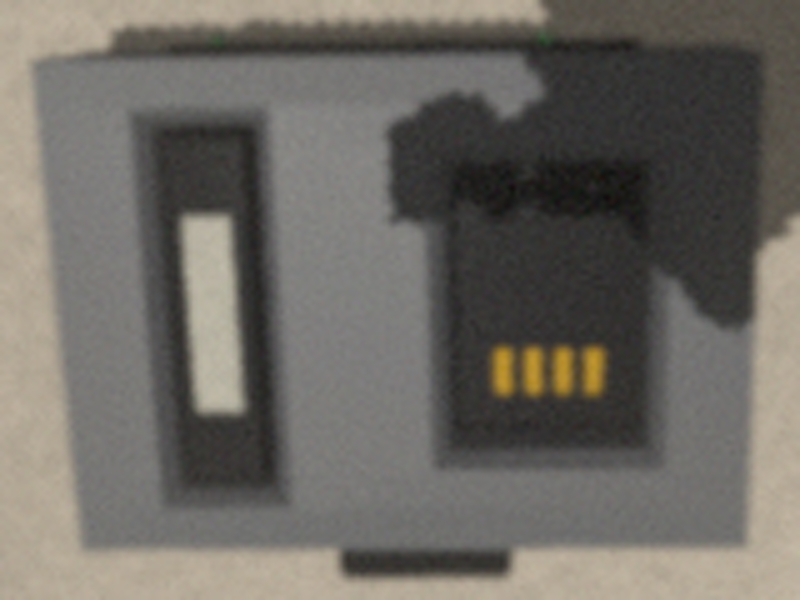

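```bash
python3 - <<'E'
import pickle,cv2,numpy as np
from h import *
c=pickle.load(open("w1.pkl","rb"))
f=lambda x,y:[145+x/5-.5,100+y/5-.5]
n=np.linalg.norm
D=plane(c,[f(36,62),f(760,50),f(745,547),f(85,547)],56,c["W"])
print(D[:,:2],[n(D[i]-D[i-1]) for i in range(4)],D.mean(0))
M=plane(c,[f(438,465),f(664,465)],56,c["W"]);print(M,n(M[1]-M[0]))
y=(D[1]-D[0])+(D[2]-D[3]);y/=n(y);x=np.array([y[1],-y[0],0]);print("x yaw",np.arctan2(x[1],x[0]), [np.arctan2(*(D[a]-D[b])[[1,0]]) for a,b in((1,0),(2,3),(3,0),(2,1))])
print("bay from mouth", M.mean(0)-41*x, "dock frame", (M.mean(0)-41*x-D.mean(0))@np.c_[x,y])
S=plane(c,[f(163,505),f(288,505)],56,c["W"]);print("slim", S.mean(0), (S.mean(0)-D.mean(0))@np.c_[x,y])
E
```

```text
[[455.67896778 102.32761703]
 [506.47783748 268.41961945]
 [627.58660754 231.14654554]
 [574.72854134  64.91363441]] [np.float64(124.79025226241318), np.float64(173.68672496656626), np.float64(126.71470405666236), np.float64(174.43438853522096)] [541.11798853 166.70185411  56.        ]
[[581.57268049 161.6139119   56.        ]
 [599.30582041 217.19473882  56.        ]] 58.341173908490624
x yaw -0.3023513062224793 [np.float64(1.2739832714895132), np.float64(1.2629305080393842), np.float64(-0.3044986695774233), np.float64(-0.29856558674748046)]
bay from mouth [551.29905185 201.61271809  56.        ] dock frame [-0.67601702 36.35884315]
slim [575.07070949 105.01439782  56.        ] [ 50.7809984  -48.77929607]
```

Call:
{"name": "play_rows", "arguments": {"plan": [[[-113,-483,0,-0.31,0.72],[-113,-483,0,-0.31,0.72],[-113,-483,0,-0.31,0.72],[-113,-483,0,-0.31,0.72],[-113,-483,50,-0.31,0.72],[-113,-483,50,-0.31,0.72],[-113,-483,50,-0.31,0.72],[-113,-483,50,-0.31,0.72],[-113,-483,50,-0.31,0.72],[-113,-483,50,-0.31,0.72],[-113,-483,50,-0.31,0.72],[-113,-483,50,-0.31,0.72]]]}}

```text
clock: 3.45
tcp_pos: [513.7, -292.6, 221.9]
eef_rot: [-0.001, 1.0, -0.0, 0.0]
wrist_force: [0.9, -0.8, 0.0]
opening: 61.4
finger_force: 0.0
```

```bash
python3 -c "
from h import *
from station import read_state
c=snap('w2');print(read_state()['joint_pos'])
cv2.imwrite('pics/w2c.png',cv2.resize(cv2.imread('pics/w2.png'),(768,576)))"
```

```text
3.45 [ 513.72343228 -292.64589029  221.92189405] [-1.08369374e-03  9.99999311e-01 -2.00632188e-04  4.04677092e-04]
[-6.04809028e-01  1.10315652e-01  1.52703817e+00  8.28011010e-05
  1.50335652e+00 -2.17762179e+00]
```

View pics/w2c.png

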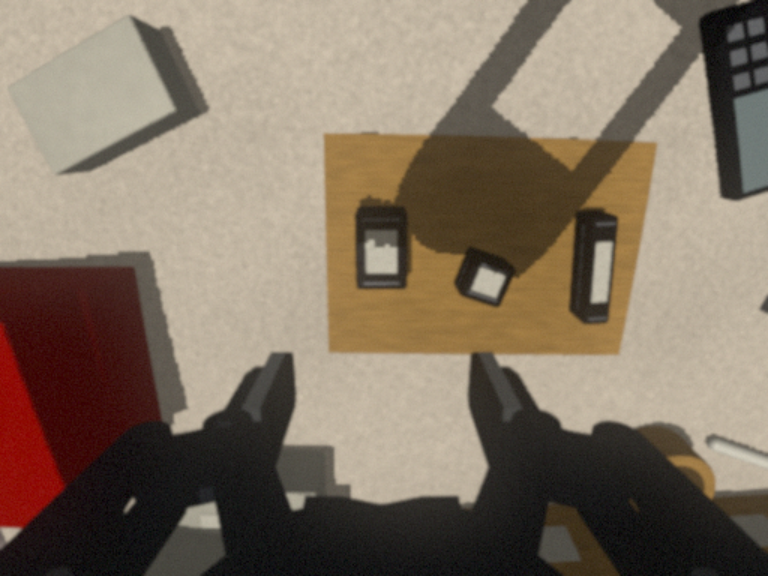

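```bash
python3 - <<'E'
import pickle,cv2,numpy as np
from h import *
c=pickle.load(open("w2.pkl","rb"))
im=c["img"].astype(int);y0,x0=128,225
s=im[y0:200,x0:285]
m=((s.min(2)>70)&(s.max(2)-s.min(2)<40)).astype(np.uint8)
n,l,st,ce=cv2.connectedComponentsWithStats(m)
for i in range(1,n):
    if st[i,4]<100: continue
    p=np.argwhere(l==i)[:,::-1]+[x0,y0];P=plane(c,p,37,c["W"])
    print(st[i],ce[i]+[x0,y0],P.mean(0),cv2.minAreaRect(P[:,:2].astype(np.float32)))
g=im.mean(2)
print("rows",g[165:180,232:278].mean(0).astype(int)); print("cols",g[130:198,250:258].mean(1).astype(int))
E
```

```text
[ 17  26  24  30 646] [253.59133127 168.41331269] [ 514.61190439 -293.73472732   37.        ] ((514.7986450195312, -293.9572448730469), (34.32052993774414, 26.703197479248047), 0.7282344102859497)
rows [120 119 119 115 103  78  58  56  57  57  76 117 157 177 182 181 181 181
 182 182 182 183 183 181 182 183 182 182 181 181 182 174 145  93  52  44
  42  41  42  50  58  69  90 109 115 115]
cols [114 110  96  79  70  65  60  48  39  35  37  35  36  35  38  46  50  47
  37  36  34  35  44  65  83  90  90  91  91  92  93  95 100 112 139 171
 182 184 183 184 184 180 181 182 182 183 183 184 184 184 181 165 122  73
  51  49  53  71  94  98  73  56  78 107 117 118 120 120]
```

Call:
{"name": "play_rows", "arguments": {"plan": [[[-1,-1,60,-0.01,0.72],[-1,-1,120,-0.01,0.72],[-1,-1,160,-0.01,0.72],[-1,-1,185,-0.01,0.72],[-1,-1,201,-0.01,0.72],[-1,-1,201,-0.01,0.72],[-1,-1,201,-0.01,0.72],[-1,-1,201,-0.01,0.3],[-1,-1,201,-0.01,0.3],[-1,-1,201,-0.01,0.3],[-1,-1,201,-0.01,0.3],[-1,-1,201,-0.01,0.3],[-1,-1,201,-0.01,0.3],[-1,-1,201,-0.01,0.3]]], "grip_force": 45}}

```text
clock: 5.25
tcp_pos: [515.2, -295.6, 22.0]
eef_rot: [-0.005, 1.0, -0.001, 0.001]
wrist_force: [0.0, 1.1, 6.3]
opening: 39.4
finger_force: 46.9
```

Call:
{"name": "play_rows", "arguments": {"plan": [[[0,0,-8,0,0.3],[0,0,-20,0,0.3],[0,0,-50,0,0.3],[0,0,-100,0,0.3],[0,0,-150,0,0.3],[0,0,-150,0,0.3],[0,0,-150,0,0.3]]]}}

```text
clock: 6.12
tcp_pos: [513.9, -294.8, 170.4]
eef_rot: [-0.005, 1.0, -0.0, 0.0]
wrist_force: [0.3, 0.3, -2.7]
opening: 38.9
finger_force: 46.0
```

```bash
python3 -c "
from h import *
c=snap('w3')
cv2.imwrite('pics/w3c.png',cv2.resize(cv2.imread('pics/w3.png')[180:384,130:390],(780,612))[:600])"
```

```text
6.125 [ 513.90641526 -294.77573766  170.37420735] [-5.08518242e-03  9.99987069e-01 -3.41684699e-05  4.16123488e-05]
```

View pics/w3c.png

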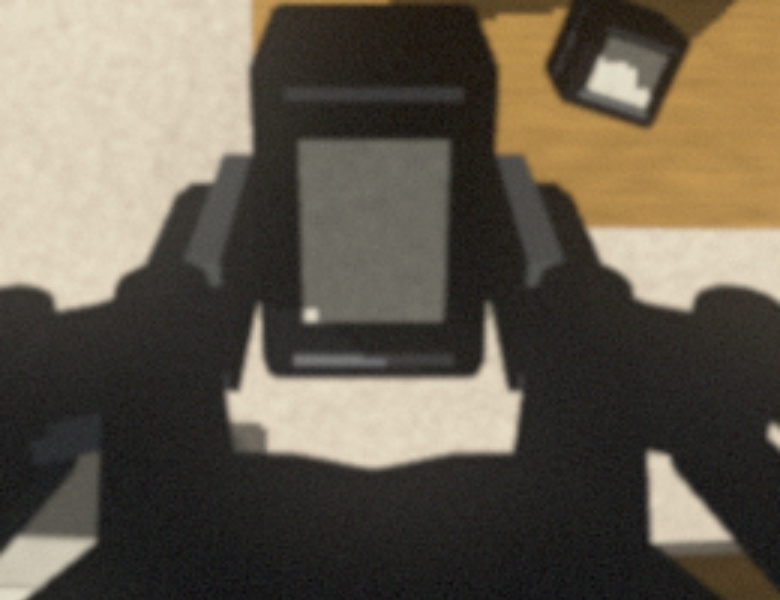

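The pack is held level between the pads, with the label at crop (375,230). Next I measure its offset in the tool frame and the move to the bay.

```bash
python3 - <<'E'
import pickle,cv2,numpy as np
from h import *
c=pickle.load(open("w3.pkl","rb"))
s=c["img"][200:310,200:300].astype(int)
m=((s.min(2)>70)&(s.max(2)-s.min(2)<40)).astype(np.uint8)
n,l,st,ce=cv2.connectedComponentsWithStats(m)
T=c["T"]
for i in range(1,n):
    if st[i,4]<800 or st[i,4]>6000: continue
    p=np.argwhere(l==i)[:,::-1]+[200,200];P=plane(c,p,T[2,3]+16,c["W"])
    L=(P-T[:3,3])@T[:3,:3]
    print(st[i],ce[i]+200,L.mean(0),cv2.minAreaRect(L[:,:2].astype(np.float32)))
b=np.array([551.7,201.3]);print("turn", np.arctan2(T[1,1],T[0,1]), "d tool", T[:2,:2].T@(b-T[:2,3]))
E
```

```text
[  29   27   51   61 2930] [254.01365188 256.23754266] [  2.49563563  -0.36590836 -16.00018176] ((1.6018171310424805, -0.4998779296875), (33.8376350402832, 24.373655319213867), 0.017483824864029884)
turn 1.5809667326426287 d tool [-42.83683741 495.66571091]
```

Call:
{"name": "play_rows", "arguments": {"plan": [[[-4,30,-10,0.02,0.3],[-8,80,-10,0.05,0.3],[-12,135,-10,0.1,0.3],[-16,190,-10,0.14,0.3],[-20,245,-10,0.18,0.3],[-25,300,-10,0.22,0.3],[-30,355,-10,0.26,0.3],[-36,410,-10,0.29,0.3],[-41,455,-10,0.31,0.3],[-44,485,0,0.31,0.3],[-44,495,20,0.31,0.3],[-44,495,45,0.31,0.3],[-44,495,60,0.31,0.3],[-44,495,65,0.31,0.3],[-44,495,65,0.31,0.3],[-44,495,65,0.31,0.3]]]}}

```text
clock: 8.18
tcp_pos: [553.9, 200.5, 106.4]
eef_rot: [0.15, 0.989, 0.0, 0.001]
wrist_force: [0.6, -0.4, -1.8]
opening: 38.7
finger_force: 46.1
```

```bash
python3 -c "
from h import *
c=snap('w4')
cv2.imwrite('pics/w4c.png',cv2.resize(cv2.imread('pics/w4.png')[140:340,130:390],(780,600)))"
```

```text
8.175 [553.8664142  200.48341689 106.44127079] [1.49542612e-01 9.88754859e-01 3.46857728e-04 8.46260651e-04]
```

View pics/w4c.png

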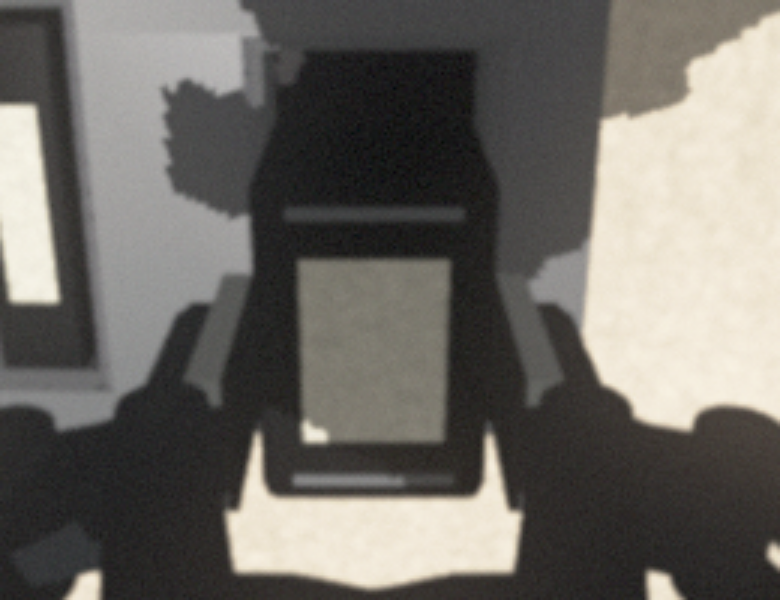

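Call:
{"name": "play_rows", "arguments": {"plan": [[[0,0,15,0,0.3],[0,0,25,0,0.3],[0,0,32,0,0.3],[0,0,38,0,0.3],[0,0,42,0,0.3],[0,0,46,0,0.3],[0,0,48,0,0.3],[0,0,48,0,0.3]]]}}

```text
clock: 9.22
tcp_pos: [553.0, 200.6, 57.3]
eef_rot: [0.149, 0.989, -0.0, -0.0]
wrist_force: [0.2, 0.5, -1.4]
opening: 38.5
finger_force: 46.1
```

No contact, and the pack is in the pocket. I'll lower it in small steps.

Call:
{"name": "play_rows", "arguments": {"plan": [[[0,0,1,0,0.3],[0,0,2,0,0.3],[0,0,2,0,0.3],[0,0,2,0,0.3]]]}}

```text
clock: 9.72
tcp_pos: [553.1, 200.6, 55.4]
eef_rot: [0.149, 0.989, 0.0, 0.0]
wrist_force: [1.2, -0.5, -0.8]
opening: 39.0
finger_force: 46.1
```

Call:
{"name": "play_rows", "arguments": {"plan": [[[0,0,1,0,0.3],[0,0,1.5,0,0.3],[0,0,1.5,0,0.3],[0,0,1.5,0,0.3]]]}}

```text
clock: 10.22
tcp_pos: [553.3, 200.6, 54.8]
eef_rot: [0.149, 0.989, 0.0, 0.0]
wrist_force: [-3.0, -1.1, 7.2]
opening: 38.9
finger_force: 47.3
```

Contact with the carrier at about 7 N. Now release and lift.

Call:
{"name": "play_rows", "arguments": {"plan": [[[0,0,-0.5,0,0.5],[0,0,-0.5,0,0.65],[0,0,-0.5,0,0.65],[0,0,-0.5,0,0.65],[0,0,-15,0,0.65],[0,0,-40,0,0.65],[0,0,-80,0,0.65],[0,0,-100,0,0],[0,0,-100,0,0],[0,0,-100,0,0],[0,0,-100,0,0],[0,0,-100,0,0]]]}}

```text
clock: 11.72
tcp_pos: [552.3, 200.4, 152.4]
eef_rot: [0.149, 0.989, -0.0, -0.001]
wrist_force: [-0.3, 0.3, 0.2]
opening: 0.3
finger_force: 0.0
```

```bash
python3 - <<'E'
from h import *
c=snap('w5');T=c["T"]
cv2.imwrite('pics/w5c.png',cv2.resize(cv2.imread('pics/w5.png')[100:300,130:390],(780,600)))
s=c["img"][120:260,190:310].astype(int)
m=((s.min(2)>70)&(s.max(2)-s.min(2)<40)).astype(np.uint8)
n,l,st,ce=cv2.connectedComponentsWithStats(m)
for i in range(1,n):
    if st[i,4]<300: continue
    p=np.argwhere(l==i)[:,::-1]+[190,120];P=plane(c,p,70,c["W"])
    print(st[i],ce[i]+[190,120],P.mean(0),cv2.minAreaRect(P[:,:2].astype(np.float32)))
E
```

```text
11.725 [552.33153322 200.37686285 152.43280245] [ 1.49328988e-01  9.88786978e-01 -4.27302682e-04 -9.91224164e-04]
[   0    0   61  140 5175] [209.6021256  193.70222222] [540.48907427 165.46133765  70.        ] ((543.5388793945312, 174.4947509765625), (51.618125915527344, 121.13507843017578), 69.02284240722656)
[  49   56   32   41 1250] [254.452  196.3744] [552.0331309  200.16233584  70.        ] ((551.97314453125, 200.2255859375), (25.77579116821289, 34.4097900390625), 72.83816528320312)
[  69   79   51   61 1770] [290.80734463 234.80564972] [594.33076477 219.49976331  70.        ] ((589.2577514648438, 214.4564208984375), (43.42823791503906, 56.11427688598633), 76.2215805053711)
```

View pics/w5c.png

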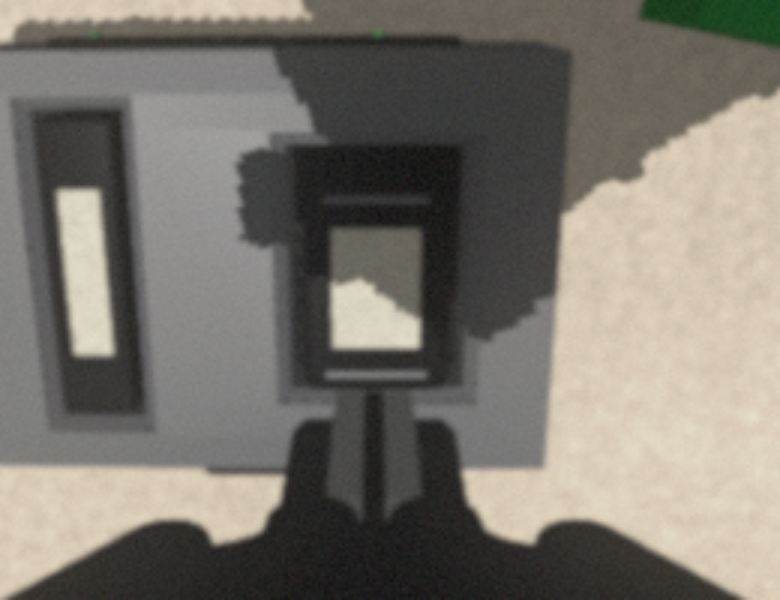

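The pack sits in the bay, centred and aligned, with its label at (552,200). Now I press with the shut fingers.

Call:
{"name": "play_rows", "arguments": {"plan": [[[0,0,40,0,0],[0,0,65,0,0],[0,0,76,0,0],[0,0,80,0,0],[0,0,83,0,0],[0,0,86,0,0],[0,0,88,0,0],[0,0,90,0,0],[0,0,90,0,0]]]}}

```text
clock: 12.9
tcp_pos: [554.0, 200.8, 65.4]
eef_rot: [0.149, 0.989, 0.0, 0.001]
wrist_force: [-2.8, 0.2, 5.8]
opening: 0.0
finger_force: 2.5
```

Call:
{"name": "play_rows", "arguments": {"plan": [[[0,0,2,0,0],[0,0,4,0,0],[0,0,6,0,0],[0,0,7,0,0],[0,0,8,0,0],[0,0,8,0,0],[0,0,8,0,0]]]}}

```text
clock: 13.78
tcp_pos: [554.0, 200.8, 57.5]
eef_rot: [0.149, 0.989, 0.0, 0.001]
wrist_force: [-2.5, -0.5, 6.7]
opening: 0.1
finger_force: 3.2
```

Call:
{"name": "play_rows", "arguments": {"plan": [[[0,0,1,0,0],[0,0,2,0,0],[0,0,3,0,0],[0,0,3,0,0],[0,0,3,0,0]]]}}

```text
clock: 14.4
tcp_pos: [554.3, 200.9, 56.0]
eef_rot: [0.149, 0.989, 0.001, 0.001]
wrist_force: [-8.2, -2.3, 17.1]
opening: 0.1
finger_force: 8.7
```

The force rises at z = 56, which is the hard stop. I'll press once more, then retreat and check.

Call:
{"name": "play_rows", "arguments": {"plan": [[[0,0,1,0,0],[0,0,2,0,0],[0,0,2,0,0],[0,0,2,0,0]]]}}

```text
clock: 14.9
tcp_pos: [554.5, 201.0, 55.9]
eef_rot: [0.149, 0.989, 0.001, 0.001]
wrist_force: [-14.6, -4.6, 31.5]
opening: -0.2
finger_force: 15.9
```

Call:
{"name": "play_rows", "arguments": {"plan": [[[0,0,-5,0,0],[0,0,-30,0,0],[0,0,-70,0,0],[0,0,-120,0,0],[0,0,-120,0,0],[0,0,-120,0,0],[0,0,-120,0,0]]]}}

```text
clock: 15.78
tcp_pos: [552.1, 200.3, 169.1]
eef_rot: [0.149, 0.989, -0.001, -0.001]
wrist_force: [0.0, 0.7, -0.9]
opening: -0.2
finger_force: 0.0
```

```bash
python3 - <<'E'
from h import *
c=snap('w6')
cv2.imwrite('pics/w6c.png',cv2.resize(cv2.imread('pics/w6.png')[90:290,130:390],(780,600)))
E
```

```text
15.775 [552.0791761  200.29495007 169.07662022] [ 1.49339461e-01  9.88785079e-01 -5.40659122e-04 -1.22460777e-03]
```

View pics/w6c.png

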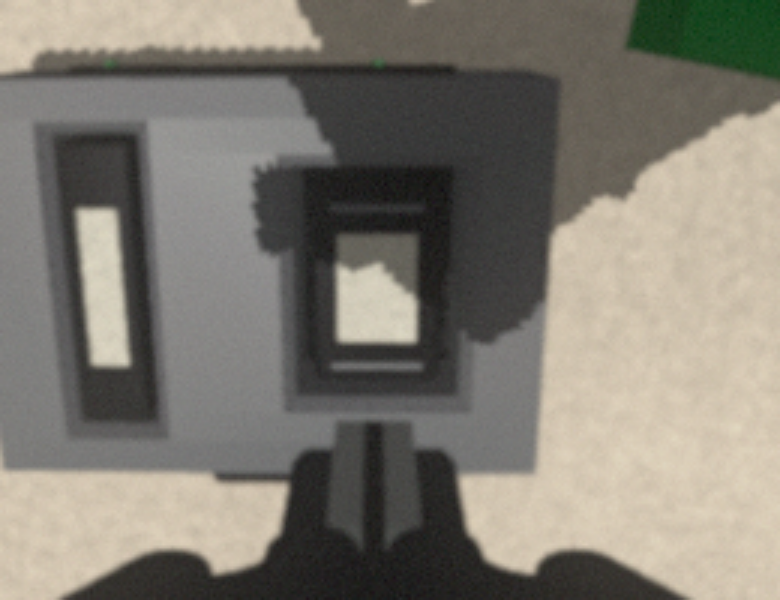

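The pack is flush and centred in the bay, with its label at crop (377,288), and the gripper is clear. I'll hand in.

```bash
python3 -c "
from station import *
print(job_done())"
```

```text
the job is handed in; nothing more can be done
None
```

The matching battery is in the empty bay, label up and pressed down to the hard stop flush with the dock top; the gripper is clear and the job was handed in at about 16 s, with no verdict shown.

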